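Unclamp the washed air filter and stand it in the drying tray

ROBOT

A 6-joint arm with a two-finger parallel gripper is mounted at the origin on the work surface. World frame = base frame: x ahead of the robot, y to its left, z up, the work surface at z = 0. Lengths are in mm, angles in rad, forces in N, time in s.
With the tool pointing down it reaches from about 250 to 725 mm from the base axis. Payload 4 kg.
Tool frame: the origin (TCP) lies on the centre line of the jaws, within the pads' length; the fingertips stand 25 mm ahead of it and the grasp point (between the pads) lies 6 mm ahead of it; z points along the fingers, y is the line along which they close (so a half turn about z gives the same grasp; the last joint's range is limited). The gripper opens to 85 mm and grips with 20 to 120 N. Pads are 22 mm wide; open, the fingers measure 114 mm over their backs; the gripper's body (76 mm by 85 mm) begins 54 mm behind the grasp point. The pads swing forward as they close: fully open they stand 13 mm farther back than shut.
Start: joints at [-1.337, 0.241, 0.005, 1.335, 0, 1.571], TCP at [115.836, -486.396, 232.006] pointing down, gripper open.
Joint ranges: [-2.72, 2.72], [-1.05, 1.87], [-1.09, 1.28], [-1.99, 2.15], [-1.42, 1.44], [-3.14, 3.14]. Speed limits (rad/s): [2.79, 2.79, 3.14, 3.14, 3.14, 3.14].

INTERFACE

Orientations are given as a 3x3 rotation matrix whose columns are the frame's x, y, z axes.
In Python, from bench import status, eyes, ticket gives the robot as it stands.
- The arm moves only by the tool send_rows, never from a script. Its argument "increments" is one flat list of numbers, 7 for each row, row after row: the shift along the world's x, y, z in units of 0.5 m (1.0 is 0.5 m), then the turn, a rotation vector about the world's x, y, z in units of 60 degrees (1.0 is 60 degrees), then the closure, from 0 (fully open) to 1 (shut). A call has 1 to 20 rows; each row is the pose to reach, as a shift and turn from the pose commanded when the call began; what a row does not reach only later rows make up. A row lasts 1/8 s, in which the tool goes at most 62.5 mm and 10.7 degrees, less where a joint would pass 70% of its speed; a pose out of reach is approached as far as the arm can. A call with a number of a shift or a turn outside -1 to 1 is refused whole. A call with a gripper value outside its range is refused whole. The fingers move at their own pace and stop on an object; "grip_force" is the grip in N (left out, the last holds). Time passes only in rows, so rows that repeat a pose let the fingers close. It gives the time, the measured TCP pose, the force, the opening and the grip force at its end, in the units of the state.
- status.sense(): the state, without advancing time (a new reading comes with each control period).
- eyes.capture(name): name is "side" or "top"; returns a dict with "image" (480x640x3 uint8, red, green, blue), "z_map" (480x640 float32, mm along the optical axis (not along the pixel's ray), 0 where there is no reading), "fx", "fy", "cx", "cy" (pixels), "cam_to_world" (4x4, takes a point from camera to world coordinates). Camera axes: x right, y down, z forward; pixel columns grow to the right and rows downward; lengths in mm; the calibration is good to about 2 mm. A picture is of the moment at which its call begins.
- ticket.job_done(): hands the job in; it is judged then, once.
The state is a dict: "clock": time; "joint_positions": joint angles; "dq": joint speeds; "joint_torque": joint torques, N m; "ee_pos": TCP position; "tcp_rot": TCP orientation; "force": force on the tool from outside, world axes, zero at the start; "torque": the same for the moment, N m; "grip_width": finger opening in mm; "finger_force": force on a finger pad.
Only numpy, scipy, OpenCV 4.12 (cv2) and the standard library are available. Lean on these libraries where they do the work, as an engineer would, in place of code of your own. Each camera call takes 0.05 s, during which the arm holds its last target. There are 200 camera calls.

TASK

The washed air filter with the blue tab is held in the cleaning clamp. Slide the clamp's red jaw back by its black handle until its hooks are well clear of the filter, lift the filter out by its tab, and stand it upright in the empty slot of the drying tray, lowering it fully down to the bottom of the slot before you let go. Keep the filter upright all the way, leave the jaw open, and do not disturb the two filters already drying or the other things around.

Things in the scene. Friction and masses are not known exactly. Their poses are not given: they have to be found in the camera images.
- filter_c (a point): Blue-tabbed filter: upright panel, white frame around grey mesh, 14 thick (x) x 110 wide (y) x 100 high (z); on the middle of its top edge a tab 14 x 36 x 24 high, flush with the faces: 124 high in all, about 0.14 kg. This point is on its middle axis, 62 above its underside, 50 below the tab's centre. It starts standing in the clamp, axes along the clamp's.
- clamp_seat (a point): Clamp: dark steel plate 200 x 130 x 12 on the counter. This point: top of the plate, 12 above the counter, where the middle of the filter's foot stands. x points from the red sliding jaw to the blue fixed jaw, y along the jaws, z up. The foot stands loosely between the fixed jaw (x +9 to +21, 48 above the plate) and a rib 10 high (x -13.5 to -9).
- jaw_handle (a point): Grip point of the black upright handle on the red jaw, 100 above the counter, 15 below the handle's top. The handle is a post 16 (x) x 30 (y), free all round from 41 above the counter up. Axes as the clamp's; the jaw opens along the clamp's -x. Shut, the point lies 95 from clamp_seat towards -x.
- jaw (a joint): Jaw opening in m: 0 shut, 0.05 fully open; starts at 0 to 0.003. About 3 N friction; stays where left. Two red hooks (12 wide, centred at y -44 and +44, 4 above the frame, tops 123 above the counter) reach 9 over the filter's top edge when shut and block lifting; between them the jaw is at most 55 above the counter.
- stand_c_slot (a point): Bottom of the empty slot, at its middle, 14 above the counter. The stand is a grey block 34 (x) x 134 (y) x 30 high with a slot from above 17 wide (x) x 116 long (y) x 22 deep. Three such stands are side by side, 70 apart along x, on a white tray 6 thick; this is the one without a filter (any of the three places). z is up.
- green_filter_c (a point): Air filter like the blue-tabbed one, same size, point and axes, but with a green tab; it is drying in another slot of the tray. To be left alone.
- yellow_filter_c (a point): Air filter like the blue-tabbed one, same size, point and axes, but with a yellow tab; it is drying in another slot of the tray. To be left alone.
- sprayer: White spray bottle with a blue trigger head, 72 across, 200 high; origin at the centre of its underside. A bystander, to be left alone.
- brush: Scrubbing brush, wooden back over blue bristles, 50 (x) x 150 (y) x 38 high; origin at the centre of its underside. A bystander, to be left alone.
- jar: Amber jar, 70 across, 110 high; origin at the centre of its underside. A bystander, to be left alone.
- mug: Blue mug, 80 across, 90 high; origin at the centre of its underside. A bystander, to be left alone.
- bowl: White bowl, 100 across, 45 high; origin at the centre of its underside. A bystander, to be left alone.
Mind the look-alikes: they are no part of the job. What is shaped like the part that bears clamp_seat but purple is not meant.

How it is judged:
By the outcome, as a careful person would: the job done as asked, in the order asked, and still so for the second after the job is handed in, with the robot touching nothing.
It also fails if it takes over 56 s, if anything falls off the work surface, if the arm or the gripper's body presses on something with over 40 N, if the wrist force passes 120 N, or if a joint passes its speed limit or range.

## Working session

There is one attempt and no reset: what is moved stays moved. The work goes in short steps, Python scripts to look and compute and a tool call to move; the robot and the scene stay as the last step left them, time stands still between calls to the robot, and variables do not carry over. Pictures are saved under pics/ and viewed, at most 10 in all, crops included, and the job is handed in when it is done.

Besides the shell and the picture viewer there is one more tool, called after "Emit:" by a JSON object that holds its "op" and its "data". send_rows: Moves the arm, as the interface text tells. Shifts and turns lie within -1 to 1; 1 stands for 0.5 m of shift or 60 degrees of turn. Its arguments: {"type":"object","properties":{"increments":{"type":"array","items":{"type":"number","minimum":-1,"maximum":1}},"grip_force":{"type":"number"}},"required":["increments"]}

```bash
mkdir -p pics; cat > h.py <<'E'
import numpy as np, cv2
from bench import status, eyes, ticket
def cap(n):
    return eyes.capture(n)
def pts(c):
    z=c["z_map"].astype(float); v,u=np.mgrid[:480,:640]
    P=np.stack([(u-c["cx"])/c["fx"]*z,(v-c["cy"])/c["fy"]*z,z,np.ones_like(z)],-1)
    W=P@np.array(c["cam_to_world"]).T
    W=W[...,:3]; W[z==0]=np.nan
    return W
def save(c,n): cv2.imwrite("pics/"+n,c["image"][...,::-1])
E
python3 - <<'E'
from h import *
for n in("top","side"):
    c=cap(n); save(c,n+"0.png"); np.savez(n+"0.npz",**c)
    print(n,c["fx"],c["cx"],c["cy"],np.round(c["cam_to_world"],3).tolist())
s=status.sense(); print({k:np.round(v,3).tolist() for k,v in s.items()})
E
```

```text
top 437.4281027174173 321.09834064258234 236.9316749694976 [[0.025, -0.997, 0.079, 466.944], [-1.0, -0.025, 0.002, 97.369], [-0.0, -0.079, -0.997, 1172.581], [0.0, 0.0, 0.0, 1.0]]
side 535.2537547373367 327.0611175583539 246.1297521574611 [[0.996, -0.066, 0.056, 479.419], [-0.086, -0.69, 0.719, -666.86], [-0.009, -0.721, -0.693, 798.316], [0.0, 0.0, 0.0, 1.0]]
{'clock': 0.1, 'joint_positions': [-1.337, 0.241, 0.004, 1.335, -0.0, 1.571], 'dq': [-0.001, -0.003, 0.004, -0.0, -0.001, -0.0], 'joint_torque': [0.0, -37.314, 25.301, 0.011, 0.0, 0.0], 'ee_pos': [115.71, -485.84, 231.187], 'tcp_rot': [[0.973, 0.232, -0.0], [0.232, -0.973, 0.002], [-0.0, -0.002, -1.0]], 'force': [0.349, -0.374, 0.56], 'torque': [-0.016, -0.033, -0.008], 'finger_force': 0.0, 'grip_width': 85.2}
```

View pics/top0.png

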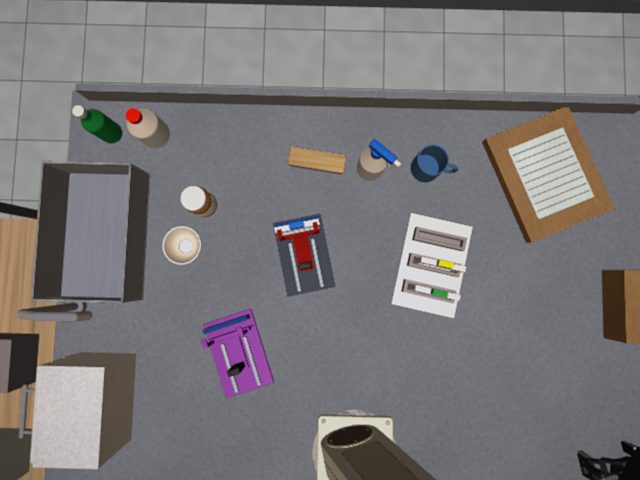

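View pics/side0.png

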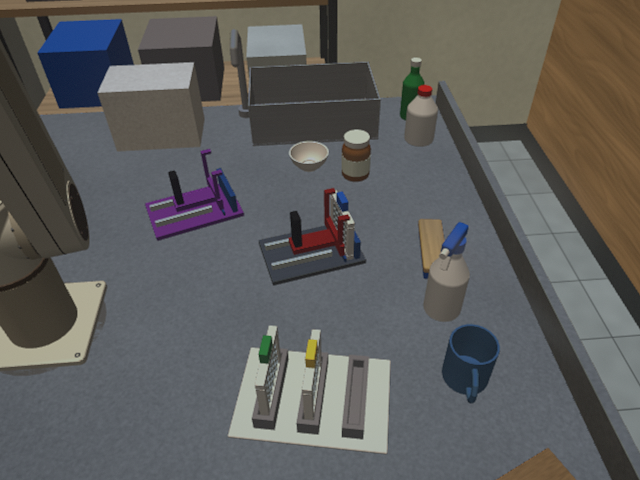

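The top view shows the clamp around (303,255): blue tab at (297,226), black handle at (306,265). The tray is around (435,265), with the empty slot at (440,238) and the yellow (445,264) and green (440,294) filters below it. The purple decoy is at (237,352). The side view agrees: the empty slot is at (355,397).

```bash
python3 - <<'E'
from h import *
for n,roi in(("top",dict(clamp=(265,345,205,305),tray=(385,480,205,325))),("side",dict(clamp=(250,375,180,285),tray=(225,400,320,455)))):
    c=dict(np.load(n+"0.npz")); W=pts(c); im=c["image"].astype(int); hsv=cv2.cvtColor(c["image"],cv2.COLOR_RGB2HSV)
    def rep(name,m,hr):
        m=m&(W[...,2]>hr[0])&(W[...,2]<hr[1]); 
        m=cv2.morphologyEx(m.astype(np.uint8),cv2.MORPH_OPEN,np.ones((2,2)))>0
        p=W[m]; 
        if len(p)<4: print(n,name,len(p));return
        r=cv2.minAreaRect(p[:,:2].astype(np.float32))
        print(n,name,len(p),"med",np.round(np.median(p,0),1),"rect",np.round(r[0],1),np.round(r[1],1),round(r[2],1),"z",np.round(np.percentile(p[:,2],[5,95]),1))
    for k,(a,b,t,d) in roi.items():
        box=np.zeros((480,640),bool); box[t:d,a:b]=1
        H,S,V=hsv[...,0],hsv[...,1],hsv[...,2]
        if k=="clamp":
            rep("blue",box&(H>100)&(H<130)&(S>120),(100,150))
            rep("bluejaw",box&(H>100)&(H<130)&(S>120),(40,75))
            rep("frame",box&(V>130)&(S<60),(90,135))
            rep("red",box&((H<8)|(H>172))&(S>120),(30,60))
            rep("hooks",box&((H<8)|(H>172))&(S>120),(95,140))
            rep("handle",box&(V<70)&(S<90),(85,140))
            rep("plate",box,(5,19)); rep("clampall",box,(7,60))
        else:
            rep("green",box&(H>45)&(H<80)&(S>120),(90,160))
            rep("yellow",box&(H>20)&(H<35)&(S>120),(90,160))
            rep("framesGY",box&(V>130)&(S<60),(90,160))
            rep("stands",box,(26,48)); rep("standtops_empty",box&(W[...,0]>595),(26,48)); rep("slotbottom",box&(W[...,0]>595)&(V<150),(8,22)); rep("tray",box&(V>150),(1,10))
E
```

```text
top blue 89 med [nan nan nan] rect [577.1 158.2] [11.5 33.5] 12.5 z [nan nan]
top bluejaw 84 med [588.3 156.3  63.2] rect [588.7 159.9] [ 13.7 112.3] 12.9 z [ 58.5 136.6]
top frame 151 med [578.8 137.3 111.3] rect [575.8 155.6] [ 19.6 111.3] 16.2 z [ 48.5 122.5]
top red 554 med [nan nan nan] rect [535.3 157.8] [ 72.4 116.8] 63.3 z [nan nan]
top hooks 79 med [565.3 117.3 121.9] rect [564.3 154.6] [ 16.3 100.7] 12.9 z [ 66.7 125.8]
top handle 39 med [481.6 134.2 114.4] rect [481.7 135.5] [ 9.3 26.6] 3.2 z [105.  118.3]
top plate 2020 med [nan nan nan] rect [509.6 141. ] [200.4 129. ] 13.3 z [nan nan]
top clampall 3030 med [nan nan nan] rect [509.5 141.6] [200.8 128.7] 13.6 z [nan nan]
top green 75 med [nan nan nan] rect [ 418.9 -198.5] [67.8  6.2] 73.2 z [nan nan]
top yellow 94 med [nan nan nan] rect [ 489.  -209.3] [58.3 10. ] 77.9 z [nan nan]
top framesGY 348 med [ 475.2 -178.7  113.3] rect [ 458.4 -211.3] [148.5  92.3] 78.4 z [  5.2 117.3]
top stands 1092 med [nan nan nan] rect [ 491.6 -205.3] [141.8 180.6] 76.5 z [nan nan]
top standtops_empty 0
top slotbottom 0
top tray 3414 med [n
[... 567 characters left out ...]
 [153.3  19.2] 89.1 z [ 84.5 114.3]
side plate 2248 med [nan nan nan] rect [509.6 143.2] [202.7 123. ] 15.1 z [nan nan]
side clampall 3851 med [nan nan nan] rect [508.6 144.1] [201.4 119.5] 16.6 z [nan nan]
side green 168 med [ 423.4 -185.9  135.9] rect [ 422.5 -185.3] [36.  12.5] 79.4 z [133.3 137.8]
side yellow 241 med [ 490.7 -205.4  135.1] rect [ 491.3 -198.7] [36.  12.3] 78.9 z [117.1 137.7]
side framesGY 589 med [nan nan nan] rect [ 492.7 -167.6] [206.1  77. ] 58.6 z [nan nan]
side stands 2542 med [nan nan nan] rect [ 495.2 -188. ] [160.  174.1] 77.5 z [nan nan]
side standtops_empty 0
side slotbottom 0
side tray 7703 med [nan nan nan] rect [ 492.2 -198.7] [167.3 247.4] 77.7 z [nan nan]
```

```bash
cat >> h.py <<'E'
def ray_xy(c,u,v,z):
    M=np.array(c["cam_to_world"]); u=np.asarray(u,float); v=np.asarray(v,float)
    d=np.stack([(u-c["cx"])/c["fx"],(v-c["cy"])/c["fy"],np.ones_like(u)],-1)@M[:3,:3].T
    return (M[:3,3]+d*((z-M[2,3])/d[...,2])[...,None])[...,:2]
E
python3 - <<'E'
from h import *
a=np.deg2rad(-12.5); R=np.array([[np.cos(a),np.sin(a)],[-np.sin(a),np.cos(a)]])
for n,t in(("top",(405,475,220,255)),("side",(335,375,350,445))):
    c=dict(np.load(n+"0.npz")); W=pts(c)
    box=np.zeros((480,640),bool); box[t[2]:t[3],t[0]:t[1]]=1
    W=np.where(np.isnan(W),-999,W)
    near=np.hypot(W[...,0]-559,W[...,1]+215)<90
    for nm,lo,hi in(("rim",32,41),("bottom",8,24)):
        m=box&near&(W[...,2]>lo)&(W[...,2]<hi)
        p=W[m]
        if nm=="bottom": # inside the block only
            q=(p[:,:2]-[559,-215])@R.T; p=p[(abs(q[:,0])<14)&(abs(q[:,1])<63)]
        if len(p)<4: print(n,nm,len(p)); continue
        r=cv2.minAreaRect(p[:,:2].astype(np.float32)); print(n,nm,len(p),[np.round(x,1) for x in r],np.round(np.percentile(p[:,2],[5,50,95]),1))
    # colour segmentation of block
    im=c["image"]; g=im.astype(int)
    m=(box&(g.max(-1)<150)).astype(np.uint8); 
    cs=cv2.findContours(m,cv2.RETR_EXTERNAL,cv2.CHAIN_APPROX_NONE)[0]; k=max(cs,key=cv2.contourArea)[:,0]
    r=cv2.minAreaRect(ray_xy(c,k[:,0],k[:,1],36).astype(np.float32)); print(n,"block@36",[np.round(x,1) for x in r])
    cv2.imwrite(f"pics/slot_{n}.png",cv2.resize(im[t[2]-10:t[3]+10,t[0]-10:t[1]+10,::-1],None,fx=5,fy=5,interpolation=cv2.INTER_CUBIC))
E
```

```text
top rim 404 [array([ 542.4, -207.5]), array([134.5,  75. ]), np.float64(78.9)] [32.6 35.6 39. ]
top bottom 272 [array([ 557.4, -216.6]), array([118.5,  26.1]), np.float64(78.2)] [10.9 14.4 20.8]
top block@36 [array([ 559.2, -206.7]), array([136.2,  35.1]), np.float64(78.1)]
side rim 829 [array([ 559.1, -211.4]), array([136.5,  34. ]), np.float64(78.4)] [32.3 34.  36. ]
side bottom 659 [array([ 559.2, -215. ]), array([125.9,  26.3]), np.float64(77.6)] [ 9.8 12.2 17.7]
side block@36 [array([ 558.4, -215. ]), array([159.7,  66.7]), np.float64(84.7)]
```

Emit:
{"op": "send_rows", "data": {"increments": [0.12,0.2,0,0,0,0.17,0.2,0.24,0.4,0,0,0,0.34,0.2,0.36,0.6,0,0,0,0.5,0.2,0.48,0.8,0,0,0,0.67,0.2,0.6,1,0,0,0,0.84,0.2,0.73,1,0,0,0,1,0.2,0.73,1,0,0,0,1,0.2,0.73,1,0,0,0,1,0.2,0.73,1,0,0,0,1,0.2,0.73,1,0,0,0,1,0.2,0.73,1,0,0,0,1,0.2,0.73,1,0,0,0,1,0.2], "grip_force": 40}}

```text
clock: 1.6
ee_pos: [480.0, 13.5, 231.3]
tcp_rot: [[0.285, 0.958, -0.002], [0.958, -0.285, -0.0], [-0.001, -0.002, -1.0]]
force: [0.1, 0.0, 0.2]
grip_width: 68.8
finger_force: 0.0
```

Emit:
{"op": "send_rows", "data": {"increments": [0,0.08,0,0,0,0.17,0.2,0,0.16,0,0,0,0.34,0.2,0.002,0.242,0,0,0,0.5,0.2,0.002,0.242,0,0,0,0.5,0.2,0.002,0.242,-0.08,0,0,0.5,0.2,0.002,0.242,-0.16,0,0,0.5,0.2,0.002,0.242,-0.22,0,0,0.5,0.2,0.002,0.242,-0.22,0,0,0.5,0.2]}}

```text
clock: 2.6
ee_pos: [479.3, 132.0, 120.1]
tcp_rot: [[-0.228, 0.974, -0.006], [0.974, 0.228, -0.002], [-0.001, -0.006, -1.0]]
force: [0.0, -0.3, 0.5]
grip_width: 68.2
finger_force: 0.0
```

```bash
python3 - <<'E'
from h import *
t=cap("top"); s=cap("side")
A=cv2.resize(t["image"][200:310,260:480],(800,400)); 
B=cv2.resize(s["image"][160:290,240:400],(500,406))
cv2.imwrite("pics/a.png",cv2.resize(A,(800,400))[...,::-1]); cv2.imwrite("pics/b.png",B[...,::-1])
S=status.sense(); print(np.round(S["ee_pos"],1),np.round(S["joint_positions"],2),np.round(S["tcp_rot"],3).tolist())
E
```

```text
[482.1 133.3 123. ] [ 0.27  0.32 -0.19  1.07 -0.    1.61] [[-0.229, 0.973, 0.001], [0.973, 0.229, -0.0], [-0.0, 0.001, -1.0]]
```

View pics/b.png

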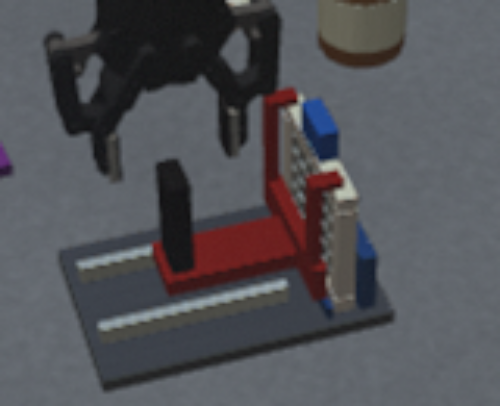

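View pics/a.png

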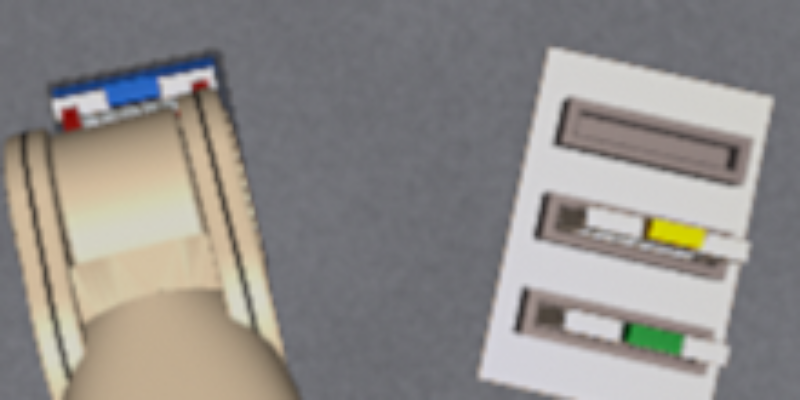

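The fingers straddle the handle (side crop: handle top at (172,165), tips at (118,180) and (235,155)). The empty slot is clear in the top crop at (655,140). Next: lower and grip.

Emit:
{"op": "send_rows", "data": {"increments": [0,0,-0.036,0,0,0,0.2,0,0,-0.036,0,0,0,0.2,0,0,-0.036,0,0,0,0.6,0,0,-0.036,0,0,0,0.8,0,0,-0.036,0,0,0,1,0,0,-0.036,0,0,0,1,0,0,-0.036,0,0,0,1,0,0,-0.036,0,0,0,1], "grip_force": 40}}

```text
clock: 3.7
ee_pos: [482.3, 134.7, 104.9]
tcp_rot: [[-0.231, 0.973, 0.001], [0.973, 0.231, 0.0], [0.0, 0.001, -1.0]]
force: [-0.2, -0.5, 6.3]
grip_width: 14.5
finger_force: 42.3
```

Emit:
{"op": "send_rows", "data": {"increments": [-0.01,-0.0024,0,0,0,0,1,-0.025,-0.006,0,0,0,0,1,-0.04,-0.0095,0,0,0,0,1,-0.055,-0.013,0,0,0,0,1,-0.07,-0.0165,0,0,0,0,1,-0.082,-0.0195,0,0,0,0,1,-0.088,-0.021,0,0,0,0,1,-0.088,-0.021,0,0,0,0,1,-0.088,-0.021,0,0,0,0,1]}}

```text
clock: 4.82
ee_pos: [437.7, 124.4, 104.8]
tcp_rot: [[-0.232, 0.973, 0.001], [0.973, 0.232, 0.001], [0.001, 0.001, -1.0]]
force: [0.3, 0.3, 7.3]
grip_width: 14.7
finger_force: 42.5
```

Moved 45.7 mm with no contact with the stop. Next: open, rise, back off so the cameras can see, and look.

Emit:
{"op": "send_rows", "data": {"increments": [-0.088,-0.021,0,0,0,0,0.4,-0.088,-0.021,0,0,0,0,0.4,-0.088,-0.021,0,0,0,0,0.4,-0.088,-0.021,0,0,0,0,0.4,-0.088,-0.021,0.1,0,0,0,0.4,-0.088,-0.021,0.2,0,0,0,0.4,-0.088,-0.021,0.3,0,0,0,0.4,-0.12,-0.1,0.3,0,0,0,0.4,-0.15,-0.2,0.3,0,0,0,0.4,-0.15,-0.3,0.3,0,0,0,0.4,-0.15,-0.3,0.3,0,0,0,0.4,-0.15,-0.3,0.3,0,0,0,0.4]}}

```text
clock: 6.32
ee_pos: [361.6, -25.7, 253.3]
tcp_rot: [[-0.231, 0.973, -0.003], [0.973, 0.231, 0.001], [0.001, -0.002, -1.0]]
force: [-0.2, 1.0, -0.1]
grip_width: 50.9
finger_force: 0.0
```

I repeated the pull offset by mistake: it counts from the new start pose, so the arm moved back once more while it was opening. I'll check the scene for damage.

```bash
python3 - <<'E'
from h import *
t=cap("top"); s=cap("side"); np.savez("t1.npz",**t); np.savez("s1.npz",**s)
im=np.hstack([cv2.resize(t["image"][200:310,265:345],(400,550)),cv2.resize(s["image"][170:290,250:380],(400,369)).repeat(1,0)[:369] if 0 else cv2.copyMakeBorder(cv2.resize(s["image"][170:290,250:380],(400,369)),0,181,0,0,cv2.BORDER_CONSTANT)])
cv2.imwrite("pics/c.png",im[...,::-1])
for n,c,(a,b,tt,d) in(("top",t,(265,345,205,305)),("side",s,(250,375,180,285))):
    W=pts(c); W=np.where(np.isnan(W),-999,W); hsv=cv2.cvtColor(c["image"],cv2.COLOR_RGB2HSV); H,S,V=[hsv[...,i] for i in range(3)]
    box=np.zeros((480,640),bool); box[tt:d,a:b]=1
    near=(W[...,0]>380)&(W[...,0]<640)&(abs(W[...,1]-145)<90)
    for nm,m,lo,hi in(("tab",(H>100)&(H<130)&(S>120),125,145),("frame",(V>130)&(S<60),104,120),("handle",(V<75)&(S<90),105,122),("hooks",((H<8)|(H>172))&(S>120),110,130),("plate",S>-1,5,19)):
        p=W[box&near&m&(W[...,2]>lo)&(W[...,2]<hi)]
        if len(p)<4: print(n,nm,len(p)); continue
        r=cv2.minAreaRect(p[:,:2].astype(np.float32)); print(n,nm,len(p),np.round(np.median(p,0),1),[np.round(x,1) for x in r])
E
```

```text
top tab 89 [577.9 159.9 135.7] [array([578.1, 159.3]), array([14.2, 34.9]), np.float64(12.3)]
top frame 171 [578.9 139.8 111.5] [array([578.1, 159.4]), array([ 14.2, 109. ]), np.float64(13.4)]
top handle 63 [436.4 128.1 114.3] [array([501.2, 141.8]), array([145.1,  27.4]), np.float64(12.7)]
top hooks 101 [516.2 123.6 122.1] [array([480.2, 137. ]), array([104. ,  99.6]), np.float64(12.6)]
top plate 2022 [502.7 145.2  11.8] [array([511.2, 146.8]), array([175.8, 256.7]), np.float64(90.0)]
side tab 108 [574.7 155.7 133.1] [array([575.1, 158.9]), array([13.9, 37. ]), np.float64(11.5)]
side frame 134 [579.6 132.2 109.9] [array([574.3, 160. ]), array([ 14.8, 109.6]), np.float64(13.8)]
side handle 114 [434.5 120.7 112.3] [array([503.6, 138.1]), array([157.8,  90.3]), np.float64(9.6)]
side hooks 125 [518.2 107.2 120.4] [array([516.7, 147. ]), array([ 20.1, 104.9]), np.float64(12.8)]
side plate 2176 [504.8 106.9  10. ] [array([508.7, 143.7]), array([200.3, 134.1]), np.float64(13.3)]
```

View pics/c.png

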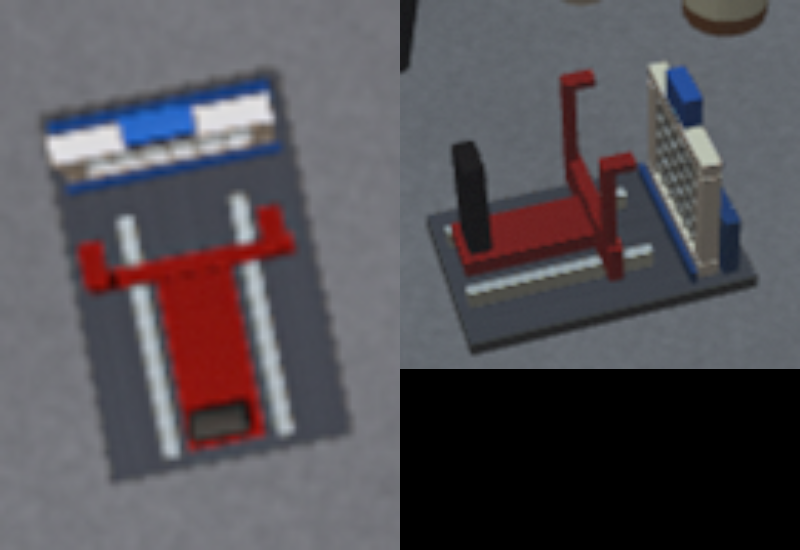

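The jaw is open about 47 mm, with its hooks at (95,265) and (275,220) in the crop, well clear of the filter. The filter still stands upright at about (577,159) with yaw 13.3°. Next: go over the tab and down.

Emit:
{"op": "send_rows", "data": {"increments": [0.08,0.07,0,0,0,0,0.4,0.16,0.14,0,0,0,0,0.4,0.24,0.21,0,0,0,0,0.4,0.32,0.28,0,0,0,0,0.4,0.4,0.345,0,0,0,0,0.4,0.428,0.369,0,0,0,0,0.4,0.428,0.369,-0.06,0,0,0,0.4,0.428,0.369,-0.12,0,0,0,0.4,0.428,0.369,-0.18,0,0,0,0.4,0.428,0.369,-0.22,0,0,0,0.4,0.428,0.369,-0.25,0,0,0,0.4,0.428,0.369,-0.25,0,0,0,0.4,0.428,0.369,-0.25,0,0,0,0.4]}}

```text
clock: 8.05
ee_pos: [577.3, 159.3, 129.8]
tcp_rot: [[-0.232, 0.973, 0.001], [0.973, 0.232, 0.0], [0.0, 0.001, -1.0]]
force: [0.2, 0.4, 0.4]
grip_width: 51.6
finger_force: 0.0
```

Emit:
{"op": "send_rows", "data": {"increments": [0,0,0,0,0,0,0.6,0,0,0,0,0,0,0.7,0,0,0,0,0,0,0.8,0,0,0,0,0,0,1,0,0,0,0,0,0,1,0,0,0,0,0,0,1,0,0,0,0,0,0,1], "grip_force": 50}}

```text
clock: 8.93
ee_pos: [577.3, 158.6, 129.6]
tcp_rot: [[-0.231, 0.973, 0.001], [0.973, 0.231, 0.0], [-0.0, 0.001, -1.0]]
force: [0.2, -1.0, 4.7]
grip_width: 11.9
finger_force: 51.5
```

Emit:
{"op": "send_rows", "data": {"increments": [0,0,0.02,0,0,0,1,0,0,0.05,0,0,0,1,0,0,0.1,0,0,0,1,0,0,0.15,0,0,0,1,0,0,0.2,0,0,0,1,0,0,0.25,0,0,0,1,0,0,0.25,0,0,0,1,0,0,0.25,0,0,0,1]}}

```text
clock: 9.93
ee_pos: [576.4, 158.5, 253.1]
tcp_rot: [[-0.232, 0.973, -0.001], [0.973, 0.232, -0.0], [0.0, -0.001, -1.0]]
force: [0.6, -0.0, -2.2]
grip_width: 12.1
finger_force: 50.7
```

```bash
python3 - <<'E'
from h import *
t=dict(np.load("t1.npz")); s=dict(np.load("s1.npz"))
A=cv2.resize(t["image"][222:256,405:475],None,fx=8,fy=8,interpolation=cv2.INTER_CUBIC)
B=cv2.resize(s["image"][350:444,330:384],None,fx=6,fy=6,interpolation=cv2.INTER_CUBIC)
B=np.rot90(B); print(A.shape,B.shape)
W=max(A.shape[1],B.shape[1]); pad=lambda x:cv2.copyMakeBorder(x,0,0,0,W-x.shape[1],cv2.BORDER_CONSTANT)
cv2.imwrite("pics/d.png",np.vstack([pad(A),pad(B.copy())])[:600,...,::-1])
E
```

```text
(272, 560, 3) (324, 564, 3)
```

View pics/d.png

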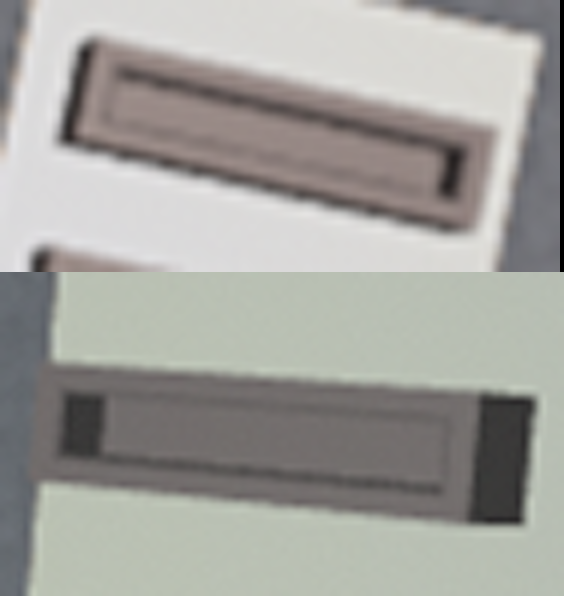

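Slot crop: in the top half the rim corners are at (95,37), (497,128), (470,232) and (78,135). In the side half (rotated) they are at (42,363), (480,393), (470,523) and (33,481). The dark bands are side walls. I'll cast rays through these corners at z=36.

```bash
python3 - <<'E'
from h import *
t=dict(np.load("t1.npz")); s=dict(np.load("s1.npz"))
f=lambda x,k,o:(np.array(x)+.5)/k-.5+o
P={}
a=np.array([(95,37),(497,128),(470,232),(78,135)],float)
P["top"]=ray_xy(t,f(a[:,0],8,405),f(a[:,1],8,222),36)
b=np.array([(42,363),(480,393),(470,523),(33,481)],float); b[:,1]-=272
P["side"]=ray_xy(s,f(323-b[:,1],6,330),f(b[:,0],6,350),36)
# tray-filter tabs & the carried filter's former tab seen in each view for bias
for n,p in P.items():
    r=cv2.minAreaRect(p.astype(np.float32)); d=np.r_[p[1]-p[0],p[2]-p[3]]
    print(n,np.round(p,1).tolist(),"centre",np.round(p.mean(0),1),"ang",np.round(np.degrees([np.arctan2(d[1],d[0]),np.arctan2(d[3],d[2])]),1),np.hypot(d[0],d[1]).round(1),np.hypot(*(p[3]-p[0])).round(1))
# slot interior corners by top: 
a=np.array([(117,68),(462,150),(440,198),(105,125)],float)
p=ray_xy(t,f(a[:,0],8,405),f(a[:,1],8,222),36);print("slot top",p.mean(0).round(1))
b=np.array([(63,392),(450,413),(443,492),(60,455)],float); b[:,1]-=272
p=ray_xy(s,f(323-b[:,1],6,330),f(b[:,0],6,350),36);print("slot side",p.mean(0).round(1))
E
```

```text
top [[591.1, -148.6], [564.6, -279.7], [530.4, -270.9], [558.9, -143.3]] centre [ 561.2 -210.6] ang [-101.4 -102.6] 133.8 32.7
side [[587.2, -150.9], [561.2, -280.4], [528.8, -274.8], [554.5, -144.8]] centre [ 557.9 -212.7] ang [-101.4 -101.2] 132.1 33.3
slot top [ 560.5 -209.3]
slot side [ 558.4 -212.9]
```

Emit:
{"op": "send_rows", "data": {"increments": [-0.002,-0.03,0,0,0,-0.05,1,-0.004,-0.08,0,0,0,-0.12,1,-0.007,-0.15,0,0,0,-0.2,1,-0.01,-0.22,0,0,0,-0.28,1,-0.013,-0.29,0,0,0,-0.36,1,-0.016,-0.36,0,0,0,-0.418,1,-0.019,-0.43,0,0,0,-0.418,1,-0.023,-0.5,0,0,0,-0.418,1,-0.026,-0.57,0,0,0,-0.418,1,-0.029,-0.64,0,0,0,-0.418,1,-0.031,-0.7,0,0,0,-0.418,1,-0.033,-0.73,0,0,0,-0.418,1,-0.033,-0.74,0,0,0,-0.418,1,-0.033,-0.74,-0.04,0,0,-0.418,1,-0.033,-0.74,-0.09,0,0,-0.418,1,-0.033,-0.74,-0.14,0,0,-0.418,1,-0.033,-0.74,-0.175,0,0,-0.418,1,-0.033,-0.74,-0.175,0,0,-0.418,1,-0.033,-0.74,-0.175,0,0,-0.418,1]}}

```text
clock: 12.3
ee_pos: [560.9, -210.9, 167.4]
tcp_rot: [[0.202, 0.979, 0.001], [0.979, -0.202, -0.0], [-0.0, 0.001, -1.0]]
force: [-0.1, 0.4, -1.6]
grip_width: 12.0
finger_force: 50.7
```

```bash
python3 - <<'E'
from h import *
s=cap("side"); np.savez("s2.npz",**s)
cv2.imwrite("pics/e.png",cv2.resize(s["image"][290:460,270:410],None,fx=3.5,fy=3.5,interpolation=cv2.INTER_CUBIC)[...,::-1])
S=status.sense(); print(np.round(S["ee_pos"],1),np.round(S["tcp_rot"],3).tolist())
E
```

```text
[ 561.1 -211.2  167.7] [[0.202, 0.979, 0.002], [0.979, -0.202, -0.001], [-0.0, 0.002, -1.0]]
```

View pics/e.png

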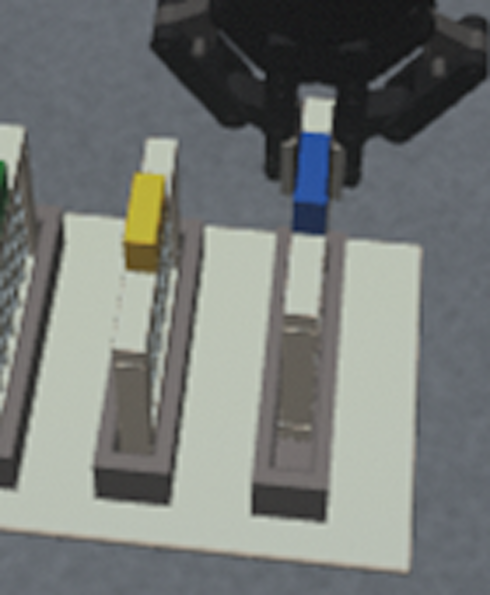

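The blue filter hangs upright over the slot, with its lower end edge at about (294,432) and the slot end at (293,470) in the crop. I'll compare the edge and the slot in this same camera.

```bash
python3 - <<'E'
from h import *
s=dict(np.load("s2.npz")); f=lambda x,o:(np.array(x,float)+.5)/3.5-.5+o
yd=np.array([0.202,0.979]); xd=np.array([0.979,-0.202])
C=np.array([558.1,-212.8]) # slot centre as this camera sees it
for nm,px,z,off in(("bottom end L",(276,434),50,None),("bottom end R",(313,436),50,None),("top end L",(285,314),150,None),("top end R",(318,318),150,None),("tab near L",(294,232),174,None),("tab near R",(325,233),174,None),("tab far L",(303,133),174,None),("tab far R",(331,133),174,None)):
    p=ray_xy(s,f(px[0],270),f(px[1],290),z); d=p-C; print(nm,p.round(1),"rel slot x,y:",(d@xd).round(1),(d@yd).round(1))
E
```

```text
bottom end L [ 540.8 -259.9] rel slot x,y: -7.4 -49.6
bottom end R [ 556.7 -262.3] rel slot x,y: 8.6 -48.7
top end L [ 542.1 -263.1] rel slot x,y: -5.5 -52.5
top end R [ 554.9 -266.1] rel slot x,y: 7.6 -52.8
tab near L [ 547.7 -241.4] rel slot x,y: -4.4 -30.1
tab near R [ 559.9 -243. ] rel slot x,y: 7.8 -29.2
tab far L [ 557.4 -193.2] rel slot x,y: -4.7 19.1
tab far R [ 569.  -194.3] rel slot x,y: 6.9 20.3
```

Emit:
{"op": "send_rows", "data": {"increments": [-0.0024,-0.0036,0,0,0,0,1,-0.0024,-0.0036,-0.01,0,0,0,1,-0.0024,-0.0036,-0.02,0,0,0,1,-0.0024,-0.0036,-0.03,0,0,0,1,-0.0024,-0.0036,-0.04,0,0,0,1,-0.0024,-0.0036,-0.04,0,0,0,1]}}

```text
clock: 13.1
ee_pos: [558.7, -213.0, 145.8]
tcp_rot: [[0.202, 0.979, -0.001], [0.979, -0.202, 0.0], [0.0, -0.001, -1.0]]
force: [0.5, 0.4, -2.3]
grip_width: 12.3
finger_force: 50.7
```

Emit:
{"op": "send_rows", "data": {"increments": [0,0,-0.008,0,0,0,1,0,0,-0.016,0,0,0,1,0,0,-0.022,0,0,0,1,0,0,-0.026,0,0,0,1,0,0,-0.026,0,0,0,1,0,0,-0.026,0,0,0,1]}}

```text
clock: 13.85
ee_pos: [559.2, -213.2, 133.7]
tcp_rot: [[0.202, 0.979, 0.0], [0.979, -0.202, -0.0], [-0.0, 0.0, -1.0]]
force: [-0.2, -0.2, -1.5]
grip_width: 12.2
finger_force: 50.7
```

Emit:
{"op": "send_rows", "data": {"increments": [0,0,-0.002,0,0,0,1,0,0,-0.004,0,0,0,1,0,0,-0.006,0,0,0,1,0,0,-0.006,0,0,0,1,0,0,-0.006,0,0,0,1]}}

```text
clock: 14.48
ee_pos: [559.7, -213.4, 131.6]
tcp_rot: [[0.203, 0.979, 0.002], [0.979, -0.203, -0.001], [-0.0, 0.002, -1.0]]
force: [-0.5, 0.6, 5.7]
grip_width: 12.1
finger_force: 51.5
```

It made contact at the predicted height (131.6), so the filter is seated. Next: release part way and rise.

Emit:
{"op": "send_rows", "data": {"increments": [0,0,0,0,0,0,0.8,0,0,0,0,0,0,0.7,0,0,0,0,0,0,0.6,0,0,0,0,0,0,0.5,0,0,0,0,0,0,0.5,0,0,0,0,0,0,0.5,0,0,0.02,0,0,0,0.5,0,0,0.06,0,0,0,0.5,0,0,0.12,0,0,0,0.5,0,0,0.2,0,0,0,0.5,0,0,0.3,0,0,0,0.5,-0.1,0.15,0.3,0,0,0,0.5,-0.2,0.3,0.3,0,0,0,0.5,-0.3,0.4,0.3,0,0,0,0.5,-0.3,0.4,0.3,0,0,0,0.5,-0.3,0.4,0.3,0,0,0,0.5,-0.3,0.4,0.3,0,0,0,0.5]}}

```text
clock: 16.6
ee_pos: [409.8, -13.1, 281.6]
tcp_rot: [[0.202, 0.979, 0.003], [0.979, -0.202, -0.0], [0.0, 0.003, -1.0]]
force: [-0.3, 0.0, 0.5]
grip_width: 42.7
finger_force: 0.0
```

```bash
python3 - <<'E'
from h import *
s=cap("side"); t=cap("top"); save(s,"f.png")
for n,c,r in(("top",t,(385,480,205,325)),("side",s,(225,400,300,455))):
    W=pts(c); W=np.where(np.isnan(W),-999,W); H,S,V=cv2.split(cv2.cvtColor(c["image"],cv2.COLOR_RGB2HSV))
    box=np.zeros((480,640),bool); box[r[2]:r[3],r[0]:r[1]]=1
    for nm,lo,hi in(("blue",100,130),("yellow",20,35),("green",45,80)):
        p=W[box&(H>lo)&(H<hi)&(S>120)&(W[...,2]>100)]
        if len(p)>4:
            q=p[p[:,2]>130]; print(n,nm,len(p),[np.round(x,1) for x in cv2.minAreaRect(q[:,:2].astype(np.float32))] if len(q)>4 else "","ztop",np.percentile(p[:,2],[50,95]).round(1))
print(status.sense()["clock"],status.sense()["ee_pos"])
E
```

```text
top blue 90 [array([ 561.3, -210.9]), array([34.4, 11.5]), np.float64(77.5)] ztop [136.7 141.1]
top yellow 94 [array([ 492.8, -196.7]), array([34. , 12.1]), np.float64(79.0)] ztop [137.  140.6]
side blue 236 [array([ 558.9, -212.9]), array([38.8, 13.3]), np.float64(78.2)] ztop [135.5 137.5]
side yellow 241 [array([ 490.2, -198.3]), array([36.9, 13.5]), np.float64(79.6)] ztop [135.4 137.9]
side green 169 [array([ 421.4, -183.9]), array([34.9, 13.7]), np.float64(77.7)] ztop [136.1 138. ]
16.7 [410.14819211 -13.85191103 280.95230528]
```

View pics/f.png

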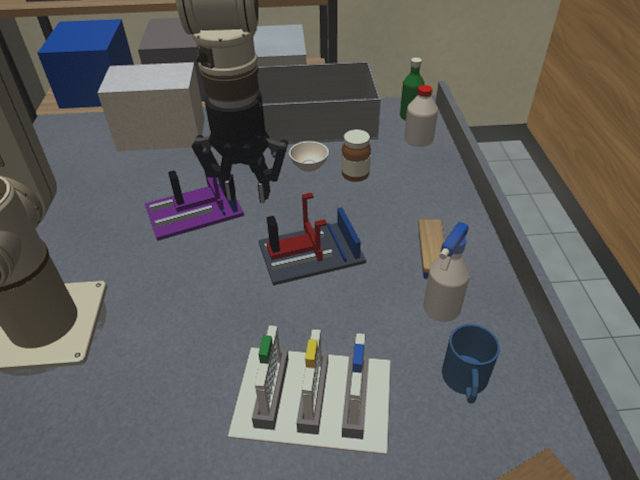

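The blue filter stands upright in its slot at (357,390), its tab as high as the yellow one. The jaw is still open at (310,240), the other filters and things have not moved, and the arm is clear.

```bash
python3 -c "
from bench import ticket; print(ticket.job_done())"
```

```text
the job is handed in; nothing more can be done
None
```

The blue-tabbed filter is standing upright at the bottom of the empty drying slot, and the red jaw is still open. In the last picture nothing else had moved, and the job was handed in at about 17 s. One slip: as I let go of the jaw handle, I sent the arm back about 44 mm a second time, but the clamp, filter and jaw showed no harm afterwards.

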